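# Seat the temperature probe in the sloped block heater and switch it on

### The arm

A 7-joint arm with a two-finger parallel gripper is mounted at the origin on the work surface. World frame = base frame: x ahead of the robot, y to its left, z up, the work surface at z = 0. Lengths are in m, angles in degrees, forces in N, time in s.
With the tool pointing down it reaches from about 0.425 to 0.95 m from the base axis. Payload 4.7 kg.
Tool frame: the origin (TCP) lies midway between the tips of the shut fingers; the grasp point (between the pads) lies 19 mm behind it; z points along the fingers, y is the line along which they close (so a half turn about z gives the same grasp; the last joint's range is limited). The gripper opens to 85 mm and grips with 20 to 120 N. Pads are 22 mm wide; open, the fingers measure 114 mm over their backs; the gripper's body (76 mm by 85 mm) begins 54 mm behind the grasp point. The pads swing forward as they close: fully open they stand 13 mm farther back than shut.
Start: joints at [-68.405, 26.849, -2.785, 87.806, 1.381, 65.374, -4.715], TCP at [0.266, 0.62, 0.231] pointing down, gripper open.
Joint ranges: [-148.3, 148.3], [-19.14, 114.17], [-79.39, 73.82], [5.75, 140.21], [-59.74, 239.74], [12.07, 113.84], [-152.46, 152.46]. Speed limits (degrees/s): [147.25, 147.25, 180, 180, 180, 180, 180].

### API

Orientations are given as [roll, pitch, yaw] about the fixed x, y, z axes, in that order (R = Rz(yaw) Ry(pitch) Rx(roll)).
In Python, from station import env gives the robot as it stands. The module is installed in compiled form; this text tells all that it offers.
- The arm moves only by the tool send_rows, never from a script. Its argument "rows" is one flat list of numbers, 7 for each row, row after row: the shift along the tool's x, y, z each as a share of 0.02 m, from -1 to 1, then the turn, a rotation vector about the tool's x, y, z each as a share of 0.12 rad, from -1 to 1, then the opening, from 0 (shut) to 1 (fully open). A call has 1 to 12 rows; each row shifts and turns the commanded pose from where the row before left it, along the tool's axes as they then stand; what a row does not reach is not made up. A row lasts 1/10 s, in which the tool goes at most 50 mm and 8.59 degrees, less where a joint would pass 70% of its speed; a pose out of reach is approached as far as the arm can. A call with a number of a shift or a turn outside -1 to 1 is refused whole. A call with a gripper value outside its range is refused whole. The fingers move at their own pace and stop on an object; "grip_force" is the grip in N (left out, the last holds). Time passes only in rows, so rows that do not move let the fingers close. It gives the time, the measured TCP pose, the force, the opening and the grip force at its end, in the units of the state.
- env.read_state(): the state, without advancing time (a new reading comes with each control period).
- env.read_camera(name): name is "scene" or "top"; returns the picture (420x560x3 uint8, red, green, blue); there is no depth.
- env.get_calibration(name): a dict with "camera_matrix" (3x3 intrinsics, pixels), "k1" (the pictures are not rectified: a ray, as slopes to the right and down, at radius r is drawn at 1 + k1 r^2 times it, then the intrinsics apply), "pose" (4x4, takes a point from camera to world coordinates). Camera axes: x right, y down, z forward; pixel columns grow to the right and rows downward; lengths in m; the calibration is good to about 2 mm. A picture is of the moment at which its call begins. get_calibration takes no time and is no camera call.
- env.finish_job(): hands the job in; it is judged then, once.
The state is a dict: "clock": time; "q": joint angles; "joint_velocities": joint speeds; "effort": joint torques, N m; "tool_pos": TCP position; "ee_rot": TCP orientation; "force": force on the tool from outside, world axes, zero at the start; "ft_torque": the same for the moment, N m; "grip_width": finger opening in m; "gripper_force": force on a finger pad.
Only numpy, scipy, OpenCV 4.12 (cv2) and the standard library are available. Lean on these libraries where they do the work, as an engineer would, in place of code of your own. Each camera call takes 0.05 s, during which the arm holds its last target. There are 200 camera calls.

### The job

Take the square-headed temperature probe from the rack and push it, without forcing it, fully home into the narrower of the two wells in the heater's sloped metal block, so that its head rests on the block; let it go there. Then flip the heater's toggle switch all the way over, away from the front. Leave the other instruments in the rack and the things on the bench undisturbed.

Things in the scene. Friction and masses are not known exactly. Their poses are not given: they have to be found in the camera images.
- probe: cordless temperature probe, 146 mm long, 120 g: square grey plastic head 30 x 30 mm, 60 mm tall (plus a black 16 mm stub, 6 mm tall, on top) on a round steel shaft 12 mm in diameter, 80 mm long, tapered at the tip. Origin: centre of the head's underside, where the shaft begins; z from tip to head, x and y square to the head's faces. Starts upright in a rack hole, head resting on the rack's top.
- probe_tip (a point): the tip of the probe's shaft, 80 mm below the probe's origin
- probe_grip (a point): the point on the probe's axis in the middle of its head to grip, 35 mm above the probe's origin
- rack: white plastic rack fixed to the bench, 90 x 250 mm, top plate 70 x 250 mm at height 105 mm, with three holes 16 mm in diameter at y = -90, 0 and +90 mm. The probe and two other instruments stand in the holes, in any order. Origin at the centre of its underside.
- heater: white block heater fixed to the bench: base 230 x 260 mm, 45 mm high (x -110 to +120 mm), a 130 mm high housing across the back (x over 62 mm), an aluminium block with two sloping wells on its +y half, and a toggle switch on the front of its -y half. Origin at the centre of its underside; front faces -x.
- well: narrower well of the heater's aluminium block: round hole 14.5 mm wide, 90 mm deep, 2 mm chamfer. Origin: centre of its mouth, in the flat sloping face, 135 mm above the bench; z points out of the hole, leaning 30 degrees from vertical to the heater's front; y is the heater's y. Face: 85 mm along x, 125 mm along y (-92.5 to +32.5). The other well, 24.5 mm wide, at y = -60 mm, is not to be used.
- power (a joint): the heater's toggle switch, rad: near 0 when it leans to the front (off), 1.0 when swung fully to the back (on). It stays where it is left.
- power_tip (a point): the free tip of the toggle lever, which is 80 mm long; it swings in the heater's x-z plane, from leaning 0.5 rad to the heater's front (-x) at joint value 0 to leaning 0.5 rad to the back at 1.0.
- electrode: other instrument in the rack, to be left alone: round black head 26 mm in diameter and 40 mm tall on a glass shaft. Origin at the centre of the head's underside.
- dial: other instrument in the rack, to be left alone: dial thermometer, round steel head 42 mm in diameter, 26 mm tall, on a thin stem. Origin at the centre of the head's underside.
- vial_a: amber vial with black cap, 32 mm in diameter, 62 mm tall. Loose bystander, origin at the centre of its underside.
- vial_b: the same vial again, standing on the heater's 130 mm high back housing. Loose bystander, origin at the centre of its underside.
- beaker: glass beaker, 76 mm in diameter, 95 mm tall. Loose bystander, origin at the centre of its underside.
- driver: screwdriver lying down, 170 mm long. Loose bystander, origin at the centre of its underside.
- flacon: white plastic bottle, 66 mm in diameter, 130 mm tall. Loose bystander, origin at the centre of its underside.
There are look-alikes about, which are no part of the job. Leave any yellow look-alike of the probe alone.

How it is judged:
By the outcome, as a careful person would: the job done as asked, in the order asked, and still so for the second after the job is handed in, with the robot touching nothing.
It also fails if it takes over 51 s, if anything falls off the work surface, if the arm or the gripper's body presses on something with over 40 N, if the wrist force passes 120 N, or if a joint passes its speed limit or range.

## Working session

There is one attempt and no reset: what is moved stays moved. The work goes in short steps, Python scripts to look and compute and a tool call to move; the robot and the scene stay as the last step left them, time stands still between calls to the robot, and variables do not carry over. Pictures are saved under pics/ and viewed, at most 10 in all, crops included, and the job is handed in when it is done.

Besides the shell and the picture viewer there is one more tool, called after "Emit:" as name(argument=value, ...) on one line, values as JSON. send_rows: Moves the arm, as the interface text tells. Shift numbers are shares of 0.02 m and turn numbers shares of 0.12 rad, none past 1 either way. Its arguments: {"type":"object","properties":{"rows":{"type":"array","items":{"type":"number","minimum":-1,"maximum":1}},"grip_force":{"type":"number"}},"required":["rows"]}

```bash
mkdir -p pics; cat > h.py <<'E'
import numpy as np, cv2
from station import env
def cal(n):
    c=env.get_calibration(n); return np.array(c["camera_matrix"]),float(c["k1"]),np.array(c["pose"])
def proj(n,P):
    K,k,T=cal(n); p=(np.asarray(P,float).reshape(-1,3)-T[:3,3])@T[:3,:3]; s=p[:,:2]/p[:,2:]
    s=s*(1+k*(s**2).sum(1,keepdims=True)); return s*[K[0,0],K[1,1]]+K[:2,2]
def ray(n,uv):
    K,k,T=cal(n); d=(np.asarray(uv,float)-K[:2,2])/[K[0,0],K[1,1]]; s=d.copy()
    for _ in range(20): s=d/(1+k*(s@s))
    v=T[:3,:3]@np.r_[s,1]; return T[:3,3],v/np.linalg.norm(v)
def onz(n,uv,z):
    o,d=ray(n,uv); return o+d*(z-o[2])/d[2]
def tri(a,b):
    (o1,d1),(o2,d2)=ray(*a),ray(*b)
    t=np.linalg.lstsq(np.c_[d1,-d2],o2-o1,rcond=None)[0]
    p,q=o1+d1*t[0],o2+d2*t[1]; return (p+q)/2,np.linalg.norm(p-q)
def snap(n,f):
    im=env.read_camera(n)[:,:,::-1].copy(); cv2.imwrite(f,im); return im
E
python3 - <<'E'
from h import *
for n in("scene","top"):
    snap(n,f"pics/{n}0.png"); K,k,T=cal(n); print(n,K.tolist(),k,T.round(3).tolist())
s=env.read_state(); print({k:np.round(v,3).tolist() for k,v in s.items()})
E
```

```text
scene [[417.7982204223963, 0.0, 275.48018881733157], [0.0, 417.7982204223963, 213.9115700137436], [0.0, 0.0, 1.0]] -0.0495877155243887 [[-0.756, 0.571, -0.32, 0.879], [0.655, 0.658, -0.372, 0.417], [-0.001, -0.491, -0.871, 0.986], [0.0, 0.0, 0.0, 1.0]]
top [[380.3445258139837, 0.0, 275.06395960066834], [0.0, 380.3445258139837, 211.2266594537096], [0.0, 0.0, 1.0]] 0.03501268324616278 [[-0.006, -0.975, 0.222, 0.345], [-1.0, 0.005, -0.007, 0.046], [0.006, -0.222, -0.975, 1.181], [0.0, 0.0, 0.0, 1.0]]
{'clock': 0.1, 'q': [-68.408, 26.893, -2.785, 87.866, 1.382, 65.374, -4.714], 'joint_velocities': [-0.051, -0.125, 0.002, -0.313, 0.006, -0.026, -0.004], 'effort': [0.0, -51.152, -0.047, -23.839, 0.011, 0.004, -0.0], 'tool_pos': [0.266, 0.62, 0.23], 'ee_rot': [-179.9, 0.004, 156.756], 'force': [0.511, -0.673, 0.068], 'ft_torque': [0.029, -0.014, 0.01], 'gripper_force': 0.0, 'grip_width': 0.086}
```

View pics/scene0.png

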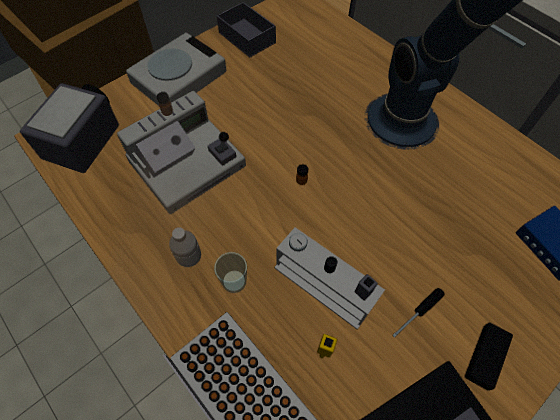

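View pics/top0.png

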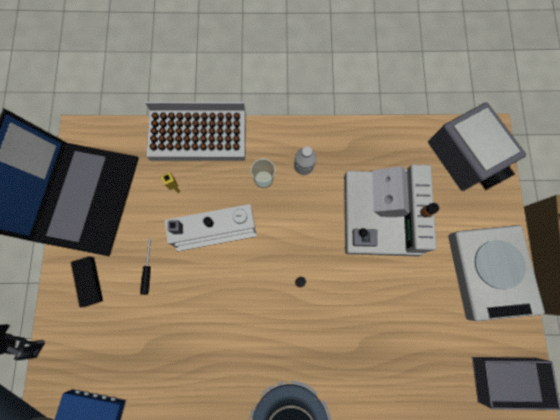

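The square grey head is at scene (367,286) and top (175,226). The yellow look-alike at scene (328,345), top (169,181), stands off the rack and isn't the one. The heater's front faces left in the top view; its block is at top (390,190) and its lever near (365,234). I'll enlarge these to confirm.

```bash
python3 - <<'E'
from h import *
a=cv2.imread("pics/scene0.png");b=cv2.imread("pics/top0.png")
r=lambda im,x,y,w,h:cv2.resize(im[y:y+h,x:x+w],(400,300),interpolation=cv2.INTER_CUBIC)
g=np.vstack([np.hstack([r(a,110,85,140,105),r(b,340,155,120,90)]),np.hstack([r(a,265,220,140,105),r(b,155,180,120,90)])])
g=np.clip(g.astype(float)*1.5,0,255).astype(np.uint8)
cv2.imwrite("pics/crop0.png",g)
E
```

```text
(no output)
```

View pics/crop0.png

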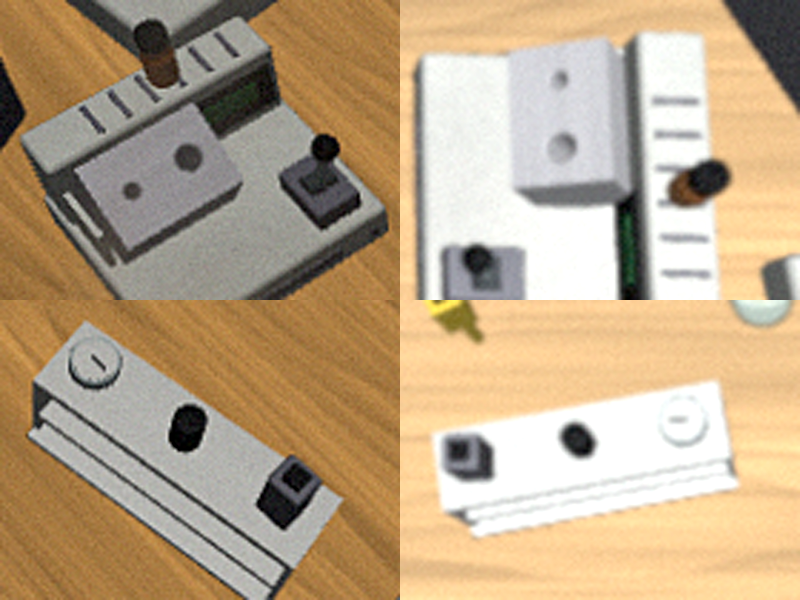

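The crop confirms it: the grey square head with the black stub is the probe. The narrower well is at scene ≈(156,151) and top ≈(388,178); the wider one is at scene (176,140) and top (389,199). Now I'll measure precisely.

```bash
cat > m.py <<'E'
from h import *
a=np.mean([env.read_camera("scene") for _ in range(4)],0);b=np.mean([env.read_camera("top") for _ in range(4)],0)
I={"scene":a.mean(2),"top":b.mean(2)}
np.savez("i.npz",scene=a,top=b)
def dark(n,c,r):
    u0,v0=c; g=I[n]; v,u=np.mgrid[v0-r:v0+r+1,u0-r:u0+r+1]; p=g[v0-r:v0+r+1,u0-r:u0+r+1]
    bg=np.percentile(p,75); w=np.clip(bg-p-.25*(bg-p.min()),0,None); return np.array([(w*u).sum(),(w*v).sum()])/w.sum()
P={}
for nm,s,t,r in(("narrow",(156,151),(388,178),5),("wide",(176,140),(389,199),7)):
    cs,ct=dark("scene",s,r),dark("top",t,r); P[nm],e=tri(("scene",cs),("top",ct)); print(nm,cs.round(1),ct.round(1),P[nm].round(4),e.round(4))
d=P["narrow"]-P["wide"]; print("heater y yaw",np.degrees(np.arctan2(d[1],d[0])),np.linalg.norm(d))
for n,(u,v) in(("scene",(367,286)),("top",(175,226))):
    print(n); print(I[n][v-10:v+12,u-11:u+12].astype(int))
E
python3 m.py
```

```text
narrow [155.6 151.4] [388.  178.1] [ 0.6783 -0.2859  0.136 ] 0.001
wide [175.4 139.7] [389.3 197.8] [ 0.619  -0.2845  0.1368] 0.0029
heater y yaw -1.3680960050111781 0.05936985441741535
scene
[[116 117 117 113 118 117 122 113  62  47  60  64  62  58  59  68  74  76
   83  85  87  85  82]
 [115 117 118 116 117 122 111  57  47  60  58  38  21  40  63  61  70  77
   79  81  83  87  85]
 [119 119 117 118 123 110  57  46  59  60  35   7   5  12  34  52  59  64
   75  78  83  85  87]
 [119 118 118 121 111  59  46  59  61  39  14   7   9  11  12  24  51  59
   66  77  76  80  84]
 [118 117 121 112  60  44  60  59  36  15  11   9   8  13   7  13  16  48
   62  64  77  78  80]
 [116 120 110  55  44  58  66  52  14   5  13   8  12  12  11   7  10  20
   43  55  59  76  78]
 [120 125 109  39  63  64  59  37   0  12  12  16  11  10  13  12   4  22
   47  60  55  64  75]
 [122 112  62  29  58  63  65  55   8   0   9  15  13  10  10   6  10  38
   62  60  53  45  58]
 [125 112   7  13  34  56  65  66  57  31   0  11  15  11  10  14  44  61
   60  51  36  58  74]
 [116  61   5  12  17  34  56  64  
[... 2665 characters left out ...]
 74 138 170 174 174]
 [142 150 165 165 138 102  74  59  52  54  53  52  54  52  47  41  40  38
   70 134 167 174 175]
 [140 144 161 172 162 140 115  85  57  47  41  43  43  45  47  48  44  46
   73 131 164 174 173]
 [137 143 159 170 171 168 161 134 106  77  67  64  69  75  78  79  78  83
  111 148 170 176 175]
 [139 144 157 170 173 174 174 167 150 132 119 120 118 126 131 132 129 134
  153 169 176 174 176]
 [142 144 157 169 173 174 174 172 172 166 165 165 166 168 167 168 168 168
  172 173 176 173 175]
 [140 142 153 166 173 172 173 174 174 175 174 173 176 174 175 174 174 176
  175 176 175 174 175]
 [137 137 147 164 172 173 172 174 173 174 175 172 173 175 175 175 173 174
  175 173 173 175 175]]
```

```bash
cat > m2.py <<'E'
from h import *
from scipy.ndimage import map_coordinates
z=np.load("i.npz"); I={n:z[n].mean(2) for n in("scene","top")}
def line(n,p,q):
    p,q=np.array(p,float),np.array(q,float); d=(q-p)/np.linalg.norm(q-p); m=np.array([-d[1],d[0]]); s=np.linspace(-2.5,2.5,41); pts=[]
    for t in np.linspace(.2,.8,25):
        c=p+t*(q-p); xy=c+s[:,None]*m; f=map_coordinates(I[n],[xy[:,1],xy[:,0]],order=1); g=np.gradient(f); g=g*np.sign(f[-1]-f[0]); g=np.clip(g,0,None)
        if g.sum()>0: pts.append(c+m*(g*s).sum()/g.sum())
    v=cv2.fitLine(np.float32(pts),cv2.DIST_HUBER,0,.01,.01).ravel(); return v[2:],v[:2]
def X(a,b):
    t=np.linalg.solve(np.c_[a[1],-b[1]],b[0]-a[0]); return a[0]+a[1]*t[0]
def quad(n,c):
    for _ in range(3):
        L=[line(n,c[i],c[(i+1)%4]) for i in range(4)]; c=[X(L[i-1],L[i]) for i in range(4)]
    return np.array(c)
E
python3 - <<'E'
from m2 import *
# head top, corners matched far-left.. order: scene (A left,B bottom,C right,D top)
s=quad("scene",[(358.5,284),(369.5,291.5),(377,282.3),(365.5,275)])
t=quad("top",[(167.8,220.3),(178.2,220.3),(178.2,230.3),(167.8,230.3)])
print(s.round(1).tolist(),t.round(1).tolist())
ts=[onz("scene",p,.165) for p in s]; tt=[onz("top",p,.165) for p in t]
print(np.round(ts,4),np.mean(ts,0).round(4)); print(np.round(tt,4),np.mean(tt,0).round(4))
print("tri head",tri(("scene",s.mean(0)),("top",t.mean(0))))
def yaw(P):
    return [np.degrees(np.arctan2(*(P[(i+1)%4]-P[i])[[1,0]])).round(1) for i in range(4)],[np.linalg.norm(P[(i+1)%4]-P[i]).round(4) for i in range(4)]
print(yaw(ts),yaw(tt))
# block face
s=quad("scene",[(136.6,145.2),(178,121.4),(194.7,147.3),(153.4,170)]); t=quad("top",[(373,170),(403,166.5),(405,211),(374.5,211.5)])
print(s.round(1).tolist(),t.round(1).tolist())
for n,p in(("scene",s),("top",t)):
    pass
# heater base front edge at z=.045 in top; housing
l=line("top",(346.5,178),(347,250)); print("front edge",[onz("top",l[0]+l[1]*k,.045).round(4) for k in(-30,30)])
# lever ball
print("ball",tri(("scene",(110+323*.35,85+148*.35)),("top",(340+77*.3,155+258*.3))))
print("vialb cap",tri(("scene",(110+150*.35,85+35*.35)),("top",(340+312*.3,155+174*.3))))
E
```

```text
[[357.0, 281.29998779296875], [371.0, 293.3999938964844], [377.70001220703125, 283.0], [367.0, 275.29998779296875]] [[168.5, 221.6999969482422], [178.0, 219.6999969482422], [178.39999389648438, 229.10000610351562], [167.39999389648438, 234.60000610351562]]
[[0.5542 0.299  0.165 ]
 [0.5515 0.3361 0.165 ]
 [0.5244 0.3299 0.165 ]
 [0.5288 0.3036 0.165 ]] [0.5398 0.3172 0.165 ]
[[0.5486 0.3277 0.165 ]
 [0.5542 0.3024 0.165 ]
 [0.5281 0.2999 0.165 ]
 [0.5134 0.3285 0.165 ]] [0.5361 0.3146 0.165 ]
tri head (array([0.53720645, 0.31641313, 0.15858293]), np.float64(0.00014700490800410827))
([np.float64(94.2), np.float64(-167.1), np.float64(-80.5), np.float64(-10.2)], [np.float64(0.0372), np.float64(0.0278), np.float64(0.0267), np.float64(0.0258)]) ([np.float64(-77.6), np.float64(-174.4), np.float64(117.2), np.float64(-1.4)], [np.float64(0.0258), np.float64(0.0262), np.float64(0.0322), np.float64(0.0352)])
[[135.1999969482422, 143.8000030517578], [177.1999969482422, 120.19999694824219], [195.39999389648438, 147.5], [154.3000030517578, 172.1999969482422]] [[371.70001220703125, 169.6999969482422], [401.3999938964844, 165.10000610351562], [403.6000061035156, 208.60000610351562], [373.1000061035156, 211.1999969482422]]
front edge [array([ 0.6924, -0.1853,  0.045 ]), array([ 0.5044, -0.1789,  0.045 ])]
ball (array([ 0.52062058, -0.20497914,  0.14166038]), np.float64(0.0008564429384924046))
vialb cap (array([ 0.57947946, -0.38487113,  0.18702585]), np.float64(0.002012570792450597))
```

```bash
python3 - <<'E'
from h import *
A=lambda p,q:np.degrees(np.arctan2(*(onz(*q)-onz(*p))[[1,0]]))
S=lambda *u:("scene",np.array(u)-0.,.165)
print("scene edges yaw",A(S(360.1,284),S(368.1,291)),A(S(374.6,285),S(369.5,291)))
T=lambda *u:("top",np.array(u),.165)
print("top left edge",A(T(167.3,229),T(167.35,222)))
print("top face",onz("top",(172.7,225.2),.165),"stub",onz("top",(172.2,224.7),.169),onz("scene",(368.4,281.9),.168))
print("tri stub",tri(("scene",(368.4,281.9)),("top",(172.2,224.7))))
# rack plate top corners from crops
c=lambda x,y:(155+(x-400)*.3,180+(y-300)*.3)
print("rack top corners",[onz("top",c(*p),.105).round(4) for p in((433,433),(718,382),(732,470),(448,512))])
print("electrode",onz("top",c(577,438),.145),"dial",onz("top",c(684,419),.131))
s=[(135.2,143.8),(177.2,120.2),(195.4,147.5),(154.3,172.2)];t=[(371.7,169.7),(401.4,165.1),(403.6,208.6),(373.1,211.2)]
for i,j in((0,1),(1,2),(2,3),(3,0)):
    P,e=tri(("scene",s[i]),("top",t[j])); print(P.round(4),e.round(4))
E
```

```text
scene edges yaw 93.82545433069872 6.193642040392788
top left edge 2.8606468150293454
top face [0.53894805 0.31585141 0.165     ] stub [0.53956264 0.31620248 0.169     ] [0.53860761 0.31592009 0.168     ]
tri stub (array([0.53937908, 0.31607181, 0.16974453]), np.float64(0.0001567081833646495))
rack top corners [array([0.566 , 0.3549, 0.105 ]), array([0.6101, 0.1099, 0.105 ]), array([0.5322, 0.0972, 0.105 ]), array([0.4974, 0.3382, 0.105 ])]
electrode [0.55290873 0.22421997 0.145     ] dial [0.57162209 0.13684513 0.131     ]
[ 0.7095 -0.3194  0.1606] 0.0012
[ 0.5841 -0.3165  0.1579] 0.0015
[ 0.5865 -0.2435  0.1155] 0.0008
[ 0.7118 -0.2473  0.1159] 0.0012
```

Measured: head centre (0.539, 0.316), stub top at z≈0.17, head yaw ≈3.5°, well mouth ≈(0.678, -0.2835, 0.135), heater y axis at yaw ≈-1.5°, lever ball ≈(0.521, -0.205, 0.142). First I turn the tool to yaw 93.5°.

Emit:
send_rows(rows=[0,0,0,0,0,1,1,0,0,0,0,0,1,1,0,0,0,0,0,1,1,0,0,0,0,0,1,1,0,0,0,0,0,1,1,0,0,0,0,0,1,1,0,0,0,0,0,1,1,0,0,0,0,0,1,1,0,0,0,0,0,1,1,0,0,0,0,0,0.2,1])

```text
clock: 1.5
tool_pos: [0.2663, 0.6203, 0.2314]
ee_rot: [180.0, -0.0, 93.4]
force: [0.8, 0.1, -0.2]
grip_width: 0.0852
gripper_force: 0.0
```

Emit:
send_rows(rows=[-1,0.794,0,0,0,0,1,-1,0.794,0,0,0,0,1,-1,0.794,0,0,0,0,1,-1,0.794,0,0,0,0,1,-1,0.794,0,0,0,0,1,-1,0.794,0,0,0,0,1,-1,0.794,0,0,0,0,1,-1,0.794,0,0,0,0,1])

```text
clock: 2.3
tool_pos: [0.4036, 0.4675, 0.2315]
ee_rot: [180.0, -0.0, 93.6]
force: [-0.3, -0.6, -0.5]
grip_width: 0.0858
gripper_force: 0.0
```

Emit:
send_rows(rows=[-1,0.794,0,0,0,0,1,-1,0.794,0,0,0,0,1,-1,0.794,0,0,0,0,1,-1,0.794,0,0,0,0,1,-1,0.794,0,0,0,0,1,-1,0.794,0,0,0,0,1,-1,0.794,0,0,0,0,1,-1,0.794,0,0,0,0,1,0,0,0,0,0,0,1])

```text
clock: 3.2
tool_pos: [0.5425, 0.3119, 0.2316]
ee_rot: [179.9, 0.1, 93.2]
force: [-0.4, -0.7, -0.9]
grip_width: 0.0853
gripper_force: 0.0
```

Emit:
send_rows(rows=[0.21,-0.15,0,0,0,0,1,0,0,1,0,0,0,1,0,0,1,0,0,0,1,0,0,1,0,0,0,1,0,0,1,0,0,0,1,0,0,1,0,0,0,1,0,0,0.5,0,0,0,1,0,0,0,0,0,0,1])

```text
clock: 4.0
tool_pos: [0.5344, 0.3213, 0.1199]
ee_rot: [-179.8, 0.0, 93.6]
force: [0.1, 0.3, -0.4]
grip_width: 0.0855
gripper_force: 0.0
```

Emit:
send_rows(rows=[0,0,0,0,0,0,0.2,0,0,0,0,0,0,0.2,0,0,0,0,0,0,0.2,0,0,0,0,0,0,0.2,0,0,0,0,0,0,0.2,0,0,0,0,0,0,0.2], grip_force=40)

```text
clock: 4.6
tool_pos: [0.5374, 0.3207, 0.1223]
ee_rot: [179.9, -0.1, 93.5]
force: [2.0, 0.1, 3.8]
grip_width: 0.0298
gripper_force: 43.3
```

Emit:
send_rows(rows=[0,0,-0.5,0,0,0,0.2,0,0,-1,0,0,0,0.2,0,0,-1,0,0,0,0.2,0,0,-1,0,0,0,0.2,0,0,-1,0,0,0,0.2,0,0,-1,0,0,0,0.2,0,0,-1,0,0,0,0.2,0,0,-1,0,0,0,0.2,0,0,-1,0,0,0,0.2,0,0,-1,0,0,0,0.2,0,0,0,0,0,0,0.2,0,0,0,0,0,0,0.2], grip_force=60)

```text
clock: 5.8
tool_pos: [0.5356, 0.32, 0.3104]
ee_rot: [-179.9, 0.0, 93.5]
force: [-0.4, 0.1, -2.5]
grip_width: 0.0293
gripper_force: 61.0
```

```bash
python3 - <<'E'
from h import *
s=env.read_state(); print({k:np.round(s[k],4).tolist() for k in("clock","q","tool_pos","ee_rot","force","grip_width")})
a=snap("scene","pics/scene1.png");b=snap("top","pics/top1.png")
p=s["tool_pos"]; print(proj("scene",p),proj("top",p))
def crop(im,c,w=100,h=75):
    x=int(np.clip(c[0]-w/2,0,560-w));y=int(np.clip(c[1]-h/2,0,420-h)); print(x,y); return cv2.resize(im[y:y+h,x:x+w],(400,300),interpolation=cv2.INTER_CUBIC)
cv2.imwrite("pics/crop1.png",np.clip(np.hstack([crop(a,proj("scene",p)[0]),crop(b,proj("top",p)[0])])*1.4,0,255).astype(np.uint8))
E
```

```text
{'clock': 5.8, 'q': [-48.2372, 19.1501, 18.1291, 90.1144, -6.1818, 71.8273, -25.6108], 'tool_pos': [0.5356, 0.32, 0.3104], 'ee_rot': [-179.8998, 0.0368, 93.4942], 'force': [-0.3819, 0.1091, -2.4714], 'grip_width': 0.0293}
[[386.84222524 254.37155569]] [[154.79874678 215.00242797]]
336 216
104 177
```

View pics/crop1.png

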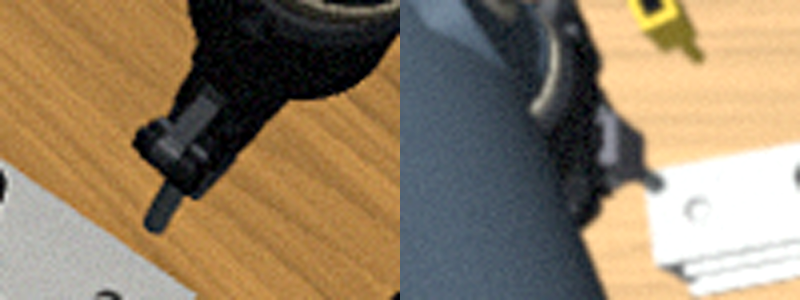

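The probe is held. Its tip shows at scene ≈(374,273.5) and top ≈(169,223.5), and the rack hole is empty. The arm hides nothing that matters.

```bash
python3 - <<'E'
from h import *
P,e=tri(("scene",(374,273.5)),("top",(168.8,223.5))); print(P.round(4),e.round(4))
for q in((.5356,.320,.214),(.5356,.316,.214),(.5356,.312,.214)): print(q,proj("scene",q),proj("top",q))
E
```

```text
[0.5347 0.3154 0.2084] 0.0019
(0.5356, 0.32, 0.214) [[375.48823155 274.28461212]] [[166.12393551 222.94327378]]
(0.5356, 0.316, 0.214) [[373.99106478 272.8465616 ]] [[167.68770085 222.93430323]]
(0.5356, 0.312, 0.214) [[372.49866564 271.41318097]] [[169.2509995  222.92534808]]
```

Emit:
send_rows(rows=[0,0,0,0,0,0.727,0.2,-1,0.293,0,0,0,0,0.2,-1,0.293,0,0,0,0,0.2,-1,0.293,0,0,0,0,0.2,-1,0.293,0,0,0,0,0.2,-1,0.293,0,0,0,0,0.2,-1,0.293,0,0,0,0,0.2,-1,0.293,0,0,0,0,0.2,-1,0.293,0,0,0,0,0.2,-1,0.293,0,0,0,0,0.2])

```text
clock: 6.9
tool_pos: [0.5836, 0.138, 0.3097]
ee_rot: [-179.8, 0.1, 88.5]
force: [-0.3, -0.1, -2.6]
grip_width: 0.0296
gripper_force: 61.0
```

Emit:
send_rows(rows=[-1,0.293,0,0,0,0,0.2,-1,0.293,0,0,0,0,0.2,-1,0.293,0,0,0,0,0.2,-1,0.293,0,0,0,0,0.2,-1,0.293,0,0,0,0,0.2,-1,0.293,0,0,0,0,0.2,-1,0.293,0,0,0,0,0.2,-1,0.293,0,0,0,0,0.2,-1,0.293,0,0,0,0,0.2])

```text
clock: 7.8
tool_pos: [0.6317, -0.043, 0.3096]
ee_rot: [-179.8, 0.0, 88.5]
force: [0.7, 0.7, -1.2]
grip_width: 0.0294
gripper_force: 61.0
```

Emit:
send_rows(rows=[-1,0.293,0,0,0,0,0.2,-1,0.293,0,0,0,0,0.2,-1,0.293,0,0,0,0,0.2,-1,0.293,0,0,0,0,0.2,-1,0.293,0,0,0,0,0.2,-1,0.293,0,0,0,0,0.2,-1,0.293,0,0,0,0,0.2,-1,0.293,0,0,0,0,0.2,-1,0.293,0,0,0,0,0.2,0,0,0,0,0,0,0.2,0,0,0,0,0,0,0.2])

```text
clock: 8.9
tool_pos: [0.6797, -0.2235, 0.3096]
ee_rot: [-179.8, -0.1, 88.4]
force: [-0.5, 1.0, -1.5]
grip_width: 0.0292
gripper_force: 60.9
```

Emit:
send_rows(rows=[0,0,0,0,-1,0,0.2,0,0,0,0,-1,0,0.2,0,0,0,0,-1,0,0.2,0,0,0,0,-1,0,0.2,0,0,0,0,-0.363,0,0.2,0,0,0,0,0,0,0.2,0,0,0,0,0,0,0.2,0,0,0,0,0,0,0.2])

```text
clock: 9.7
tool_pos: [0.6799, -0.2247, 0.3119]
ee_rot: [179.9, 30.0, 88.4]
force: [0.3, -0.0, -0.7]
grip_width: 0.0297
gripper_force: 60.9
```

```bash
python3 - <<'E'
from h import *
s=env.read_state(); print({k:np.round(s[k],4).tolist() for k in("clock","q","tool_pos","ee_rot","force","grip_width")})
E
```

```text
{'clock': 9.7, 'q': [-23.1301, 30.2198, 39.586, 84.9301, 11.7995, 65.839, 5.5256], 'tool_pos': [0.6799, -0.2247, 0.3119], 'ee_rot': [179.9469, 29.9583, 88.379], 'force': [0.2828, -0.0082, -0.6753], 'grip_width': 0.0297}
```

Emit:
send_rows(rows=[0.5,0,0.85,0,0,0,0.2,0.5,0,0.85,0,0,0,0.2,0.5,0,0.85,0,0,0,0.2,0.5,0,0.85,0,0,0,0.2,0,0,0,0,0,0,0.2,0,0,0,0,0,0,0.2,0,0,0,0,0,0,0.2])

```text
clock: 10.4
tool_pos: [0.6809, -0.2241, 0.2342]
ee_rot: [179.8, 30.0, 88.3]
force: [0.9, 0.3, -0.8]
grip_width: 0.0297
gripper_force: 60.9
```

```bash
cat > look.py <<'E'
from h import *
import sys
from scipy.spatial.transform import Rotation as R
s=env.read_state(); print({k:np.round(s[k],4).tolist() for k in("clock","tool_pos","ee_rot","force","grip_width")})
Rt=R.from_euler("xyz",s["ee_rot"],degrees=True).as_matrix(); p=np.array(s["tool_pos"])
tip=p+Rt@[-.0045,0,.0627+.0]; tip=p+Rt@[-.0045,0,.0627]
print("tip",tip.round(4)); w=np.array([.678,-.2835,.135])
print("remaining in tool frame",(Rt.T@(w-tip)).round(4))
out=[]
for n in("scene","top"):
    im=snap(n,f"pics/{sys.argv[1]}{n}.png"); c=proj(n,w)[0]; print(n,"well",c.round(1),"tip",proj(n,tip)[0].round(1))
    x,y=int(c[0])-40,int(c[1])-30; print(x,y); out.append(cv2.resize(im[y:y+60,x:x+80],(400,300),interpolation=cv2.INTER_CUBIC))
cv2.imwrite(f"pics/{sys.argv[1]}.png",np.clip(np.hstack(out)*1.3,0,255).astype(np.uint8))
E
sed -i 's/^\(Rt=.*\)$/\1/; s/\.0627+\.0\]; tip=p+Rt@\[-.0045,0,.0627\]/.0627]/' look.py; python3 look.py l1
```

```text
{'clock': 10.4, 'tool_pos': [0.6809, -0.2241, 0.2342], 'ee_rot': [179.8179, 30.012, 88.3479], 'force': [0.8987, 0.349, -0.84], 'grip_width': 0.0297}
tip [ 0.6801 -0.2594  0.1822]
remaining in tool frame [ 0.0027 -0.0015  0.0529]
scene well [156.2 152.1] tip [156.  146.5]
116 122
top well [386.9 178.5] tip [383.1 172.6]
346 148
```

View pics/l1.png

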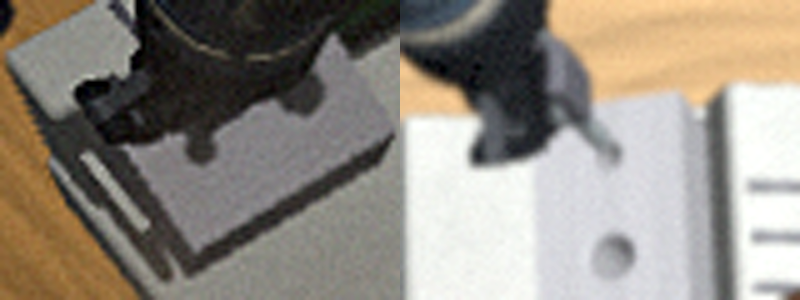

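Emit:
send_rows(rows=[0.07,-0.07,0.3,0,0,0,0.2,0,0,0.3,0,0,0,0.2,0,0,0,0,0,0,0.2,0,0,0,0,0,0,0.2,0,0,0,0,0,0,0.2])

```text
clock: 11.0
tool_pos: [0.6789, -0.2278, 0.2213]
ee_rot: [180.0, 30.0, 88.5]
force: [-0.1, -0.3, -2.2]
grip_width: 0.0291
gripper_force: 60.9
```

```bash
sed -i 's/\.0627/.0973/' look.py; python3 look.py l2; python3 - <<'E'
import cv2,numpy as np
b=cv2.imread("pics/l2top.png")[160:196,360:408];o=cv2.imread("pics/top0.png")[160:196,360:408]
cv2.imwrite("pics/l2c.png",np.hstack([cv2.resize(x,(384,288),interpolation=cv2.INTER_CUBIC) for x in(b,o)]))
E
```

```text
{'clock': 11.0, 'tool_pos': [0.6789, -0.2278, 0.2213], 'ee_rot': [179.9928, 29.9989, 88.4982], 'force': [-0.1016, -0.2724, -2.2356], 'grip_width': 0.0291}
tip [ 0.6775 -0.2803  0.1393]
remaining in tool frame [-0.0006  0.0005  0.0053]
scene well [156.2 152.1] tip [156.6 151.7]
116 122
top well [386.9 178.5] tip [386.2 178.2]
346 148
```

View pics/l2c.png

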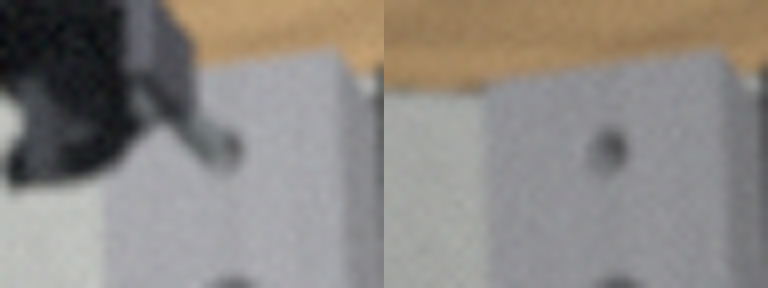

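The tip (left, around crop (218,152)) sits over the narrow hole (right, around (222,150)), with only a sliver of dark hole showing beyond it. I'll advance gently and watch the force.

Emit:
send_rows(rows=[0,0,0.15,0,0,0,0.2,0,0,0.15,0,0,0,0.2,0,0,0.15,0,0,0,0.2,0,0,0,0,0,0,0.2])

```text
clock: 11.5
tool_pos: [0.6783, -0.2326, 0.2129]
ee_rot: [-179.9, 30.0, 88.5]
force: [-1.0, -0.4, -1.6]
grip_width: 0.0291
gripper_force: 60.9
```

```bash
cat > st.py <<'E'
from h import *
from scipy.spatial.transform import Rotation as R
s=env.read_state();Rt=R.from_euler("xyz",s["ee_rot"],degrees=True).as_matrix(); p=np.array(s["tool_pos"])
print("t",s["clock"],"F tool",(Rt.T@s["force"]).round(1),"torque tool",(Rt.T@s["ft_torque"]).round(2),"rem to home",(Rt.T@(np.array([.678,-.2835,.135])-p-Rt@[-.0045,0,.0173])).round(4),s["grip_width"])
E
python3 st.py
```

```text
t 11.5 F tool [ 0.4 -1.   1.6] torque tool [-0.    0.68 -0.01] rem to home [-0.0006  0.0012  0.0756] 0.029093816503805926
```

Emit:
send_rows(rows=[0,0,0.2,0,0,0,0.2,0,0,0.2,0,0,0,0.2,0,0,0.2,0,0,0,0.2,0,0,0,0,0,0,0.2])

```text
clock: 11.9
tool_pos: [0.6784, -0.2387, 0.2026]
ee_rot: [-180.0, 30.0, 88.5]
force: [0.4, -0.3, -1.5]
grip_width: 0.0292
gripper_force: 61.0
```

```bash
python3 st.py
```

```text
t 11.9 F tool [0.5 0.4 1.5] torque tool [-0.13  0.6  -0.04] rem to home [-0.0005  0.0009  0.0636] 0.029239196658164865
```

Emit:
send_rows(rows=[0,0,0.3,0,0,0,0.2,0,0,0.3,0,0,0,0.2,0,0,0.3,0,0,0,0.2,0,0,0,0,0,0,0.2])

```text
clock: 12.3
tool_pos: [0.6781, -0.248, 0.1868]
ee_rot: [-180.0, 30.0, 88.5]
force: [0.9, -0.3, -2.5]
grip_width: 0.0293
gripper_force: 60.9
```

```bash
python3 st.py
```

```text
t 12.3 F tool [1.  0.9 2.3] torque tool [-0.21  0.58 -0.01] rem to home [-0.0003  0.0009  0.0453] 0.029262845988190907
```

Emit:
send_rows(rows=[0,0,0.3,0,0,0,0.2,0,0,0.3,0,0,0,0.2,0,0,0.3,0,0,0,0.2,0,0,0,0,0,0,0.2])

```text
clock: 12.7
tool_pos: [0.6779, -0.2569, 0.1712]
ee_rot: [-180.0, 30.0, 88.5]
force: [1.6, -1.5, -2.7]
grip_width: 0.0292
gripper_force: 60.9
```

```bash
python3 st.py
```

```text
t 12.7 F tool [0.1 1.6 3.1] torque tool [-0.37  0.48 -0.02] rem to home [-0.0004  0.0008  0.0274] 0.029156478589228776
```

Emit:
send_rows(rows=[0,0.03,0.3,0,0,0,0.2,0,0,0.3,0,0,0,0.2,0,0,0.2,0,0,0,0.2,0,0,0,0,0,0,0.2])

```text
clock: 13.1
tool_pos: [0.678, -0.2647, 0.1574]
ee_rot: [-179.9, 30.0, 88.5]
force: [0.3, -1.0, -0.6]
grip_width: 0.0293
gripper_force: 60.9
```

```bash
python3 st.py
```

```text
t 13.1 F tool [-0.5  0.3  1. ] torque tool [-0.08  0.64 -0.07] rem to home [-0.0005  0.0005  0.0115] 0.029341662674520513
```

Emit:
send_rows(rows=[0,0,0.2,0,0,0,0.2,0,0,0.15,0,0,0,0.2,0,0,0.1,0,0,0,0.2,0,0,0,0,0,0,0.2])

```text
clock: 13.5
tool_pos: [0.6781, -0.2689, 0.15]
ee_rot: [-180.0, 30.0, 88.5]
force: [0.2, 0.0, -0.6]
grip_width: 0.0292
gripper_force: 61.0
```

```bash
python3 st.py
```

```text
t 13.5 F tool [0.3 0.2 0.5] torque tool [-0.02  0.69  0.03] rem to home [-0.0006  0.0003  0.0029] 0.029170859196158045
```

Emit:
send_rows(rows=[0,0,0.1,0,0,0,0.2,0,0,0.05,0,0,0,0.2,0,0,0,0,0,0,0.2,0,0,0,0,0,0,0.2])

```text
clock: 13.9
tool_pos: [0.6782, -0.2702, 0.1476]
ee_rot: [-180.0, 30.0, 88.5]
force: [-0.2, 0.6, -1.1]
grip_width: 0.0296
gripper_force: 61.1
```

```bash
python3 st.py
```

```text
t 13.9 F tool [ 1.1 -0.2  0.7] torque tool [ 0.02  0.69 -0.06] rem to home [-0.0007  0.0001  0.0003] 0.029614431603647264
```

Emit:
send_rows(rows=[0,0,0.05,0,0,0,0.2,0,0,0,0,0,0,0.2,0,0,0,0,0,0,0.2])

```text
clock: 14.2
tool_pos: [0.6784, -0.2704, 0.1474]
ee_rot: [180.0, 30.0, 88.5]
force: [-2.2, 4.2, 5.1]
grip_width: 0.0296
gripper_force: 61.8
```

```bash
python3 st.py
```

```text
t 14.2 F tool [ 1.1 -2.3 -6.5] torque tool [ 0.72  0.68 -0.03] rem to home [-0.0007 -0.0001  0.0001] 0.0295595709581179
```

Emit:
send_rows(rows=[0,0,0.05,0,0,0,0.2,0,0,0,0,0,0,0.2,0,0,0,0,0,0,0.2])

```text
clock: 14.5
tool_pos: [0.6784, -0.2704, 0.1473]
ee_rot: [-180.0, 30.0, 88.5]
force: [-4.8, 7.2, 10.2]
grip_width: 0.0292
gripper_force: 62.7
```

```bash
python3 st.py
```

```text
t 14.5 F tool [  1.   -5.  -12.4] torque tool [1.31 0.8  0.09] rem to home [-0.0007 -0.0001 -0.    ] 0.029217546894468198
```

Contact came at exactly the predicted depth, so the head is on the block. I'll ease off and let go.

Emit:
send_rows(rows=[0,0,-0.03,0,0,0,0.2,0,0,0,0,0,0,0.7,0,0,0,0,0,0,0.7,0,0,0,0,0,0,0.7,0,0,0,0,0,0,0.7,0,0,-0.5,0,0,0,0.7,0,0,-1,0,0,0,0.7,0,0,-1,0,0,0,0.7,0,0,-1,0,0,0,0.7,0,0,-1,0,0,0,0.7,0,0,-1,0,0,0,0.7,0,0,-1,0,0,0,0.7])

```text
clock: 15.7
tool_pos: [0.6801, -0.2053, 0.2604]
ee_rot: [179.9, 30.0, 88.5]
force: [-0.3, 0.9, 0.1]
grip_width: 0.0603
gripper_force: 0.0
```

```bash
python3 st.py; python3 look.py l3
```

```text
t 15.7 F tool [ 0.7 -0.3 -0.6] torque tool [-0.02  0.52  0.07] rem to home [-6.000e-04 -1.000e-04  1.304e-01] 0.06028751454338498
{'clock': 15.7, 'tool_pos': [0.6801, -0.2053, 0.2604], 'ee_rot': [179.95, 29.9851, 88.4865], 'force': [-0.2921, 0.9281, 0.1458], 'grip_width': 0.0603}
tip [ 0.6788 -0.2578  0.1784]
remaining in tool frame [-0.0006 -0.0001  0.0504]
scene well [156.2 152.1] tip [157.2 147.6]
116 122
top well [386.9 178.5] tip [382.2 173.5]
346 148
```

View pics/l3.png

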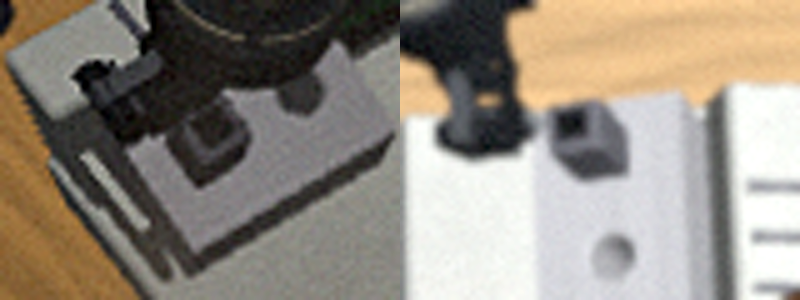

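The grey head sits on the block face at top crop (590,140), seated, and the wide well is empty. Next I straighten the tool, shut the fingers, and go in front of the lever.

Emit:
send_rows(rows=[0,0,0,0,1,0,0,0,0,0,0,1,0,0,0,0,0,0,1,0,0,0,0,0,0,1,0,0,0,0,0,0,0.363,0,0,0,0,0,0,0,0,0,0,0,0,0,0,0,0], grip_force=40)

```text
clock: 16.5
tool_pos: [0.6796, -0.2061, 0.2582]
ee_rot: [-179.9, 0.0, 88.5]
force: [-1.1, 0.6, -0.4]
grip_width: 0.0003
gripper_force: 0.0
```

Emit:
send_rows(rows=[0.32,-0.99,0,0,0,0,0,0.32,-0.99,0,0,0,0,0,0.32,-0.99,0,0,0,0,0,0.32,-0.99,0,0,0,0,0,0.32,-0.99,0,0,0,0,0,0.32,-0.99,0,0,0,0,0,0.32,-0.99,0,0,0,0,0,0.32,-0.99,0,0,0,0,0,0,0,0,0,0,0,0,0,0,0,0,0,0,0])

```text
clock: 17.5
tool_pos: [0.5236, -0.1494, 0.2592]
ee_rot: [179.9, 0.0, 88.6]
force: [-0.3, -0.8, -0.4]
grip_width: -0.0003
gripper_force: 0.0
```

Emit:
send_rows(rows=[0,-0.1,1,0,0,0,0,0,0,1,0,0,0,0,0,0,1,0,0,0,0,0,0,1,0,0,0,0,0,0,1,0,0,0,0,0,0,1,0,0,0,0,0,0,1,0,0,0,0,0,0,0.2,0,0,0,0,0,0,0,0,0,0,0])

```text
clock: 18.4
tool_pos: [0.5214, -0.1505, 0.1144]
ee_rot: [-179.9, 0.0, 88.5]
force: [-0.1, -0.1, 0.7]
grip_width: 0.0
gripper_force: 0.0
```

Emit:
send_rows(rows=[-0.5,0,0,0,0,0,0,-0.5,0,0,0,0,0,0,-0.5,0,0,0,0,0,0,-0.4,0,0,0,0,0,0,-0.4,0,0,0,0,0,0,-0.4,0,0,0,0,0,0,-0.4,0,0,0,0,0,0,0,0,0,0,0,0,0])

```text
clock: 19.2
tool_pos: [0.519, -0.2143, 0.1151]
ee_rot: [180.0, 0.1, 88.4]
force: [0.6, -0.3, -0.7]
grip_width: -0.0003
gripper_force: 0.0
```

```bash
python3 st.py
```

```text
t 19.2 F tool [-0.2  0.6  0.7] torque tool [ 0.04  0.01 -0.01] rem to home [-0.0602  0.1609 -0.0372] -0.00027334715769676505
```

Emit:
send_rows(rows=[-0.4,0,0,0,0,0,0,-0.4,0,0,0,0,0,0,-0.4,0,0,0,0,0,0,-0.3,0,0,0,0,0,0,0,0,0,0,0,0,0,0,0,0,0,0,0,0])

```text
clock: 19.8
tool_pos: [0.5185, -0.2402, 0.1148]
ee_rot: [-179.9, -0.2, 88.6]
force: [-1.0, 6.2, 2.2]
grip_width: -0.0002
gripper_force: 3.2
```

```bash
python3 st.py; python3 - <<'E'
from h import *
a=snap("scene","pics/sw_s.png");b=snap("top","pics/sw_t.png")
cv2.imwrite("pics/sw.png",np.clip(np.hstack([cv2.resize(a[85:190,110:250],(400,300),interpolation=3),cv2.resize(b[155:260,325:465],(400,300),interpolation=3)])*1.4,0,255).astype(np.uint8))
E
```

```text
t 19.8 F tool [ 6.2 -1.2 -2.2] torque tool [ 0.13  1.32 -0.06] rem to home [-0.0348  0.1605 -0.038 ] -0.00017515877950825216
```

View pics/sw.png

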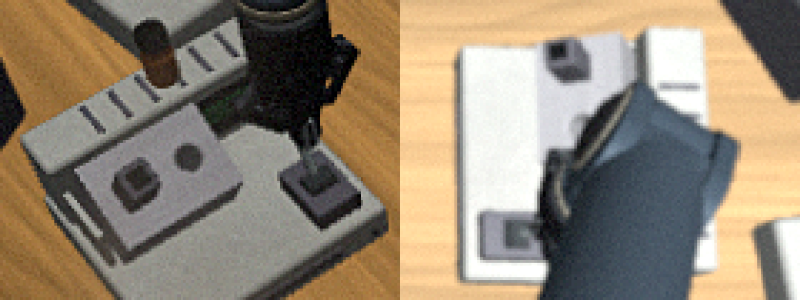

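The probe is seated, and the fingers are behind the lever and pushing it (scene crop (315,150)) with 6 N. I continue gently to the stop.

Emit:
send_rows(rows=[-0.3,0,0,0,0,0,0,-0.2,0,0,0,0,0,0,0,0,0,0,0,0,0])

```text
clock: 20.2
tool_pos: [0.5186, -0.2411, 0.1144]
ee_rot: [-179.7, -1.1, 88.8]
force: [-2.7, 22.9, 9.5]
grip_width: 0.0
gripper_force: 12.6
```

Emit:
send_rows(rows=[-0.15,0,0,0,0,0,0,0,0,0,0,0,0,0,0,0,0,0,0,0,0])

```text
clock: 20.5
tool_pos: [0.5186, -0.2413, 0.1144]
ee_rot: [-179.6, -1.3, 88.9]
force: [-2.6, 28.2, 13.1]
grip_width: 0.0002
gripper_force: 15.2
```

The force points 25° upward, normal to a lever leaning back about 0.45–0.5 rad, and the motion is blocked: that's the stop. I back away and check.

Emit:
send_rows(rows=[0.5,0,0,0,0,0,0,1,0,0,0,0,0,0,1,0,0,0,0,0,0,1,0,0,0,0,0,0,1,0,-0.5,0,0,0,0,1,0,-1,0,0,0,0,1,0,-1,0,0,0,0,1,0,-1,0,0,0,0,1,0,-1,0,0,0,0,1,0,-1,0,0,0,0,1,0,-1,0,0,0,0,0,0,0,0,0,0,0])

```text
clock: 21.7
tool_pos: [0.526, -0.0434, 0.2477]
ee_rot: [179.6, -0.1, 88.8]
force: [0.6, 0.1, -0.5]
grip_width: 0.0005
gripper_force: 0.0
```

Emit:
send_rows(rows=[1,0,0,0,0,0,0,1,0,0,0,0,0,0,1,0,0,0,0,0,0,1,0,0,0,0,0,0,1,0,0,0,0,0,0,1,0,0,0,0,0,0,0,0,0,0,0,0,0])

```text
clock: 22.4
tool_pos: [0.5268, 0.0759, 0.244]
ee_rot: [-179.9, -0.0, 88.7]
force: [-0.5, 1.0, 0.7]
grip_width: -0.0
gripper_force: 0.0
```

```bash
python3 st.py; python3 - <<'E'
from h import *
a=snap("scene","pics/f_s.png");b=snap("top","pics/f_t.png")
cv2.imwrite("pics/f.png",np.clip(np.vstack([np.hstack([cv2.resize(a[85:190,110:250],(400,300),interpolation=3),cv2.resize(b[155:245,340:460],(400,300),interpolation=3)]),np.hstack([cv2.resize(a,(400,300)),cv2.resize(b,(400,300))])])*1.4,0,255).astype(np.uint8))
pv=np.array([.5196,-.2434,.0717])
for j in(0,.8,1.): 
    t=j-.5; q=pv+.08*np.array([0,-np.sin(t),np.cos(t)]); print(j,proj("scene",q).round(1),proj("top",q).round(1))
E
```

```text
t 22.4 F tool [ 1.  -0.5 -0.7] torque tool [ 0.    0.01 -0.02] rem to home [-0.3513  0.1595  0.0915] -3.0498248847079002e-05
0 [[223.5 136.6]] [[363.3 232.6]]
0.8 [[209.  121.3]] [[386.4 232.2]]
1.0 [[206.1 119.7]] [[391.1 232.5]]
```

View pics/f.png

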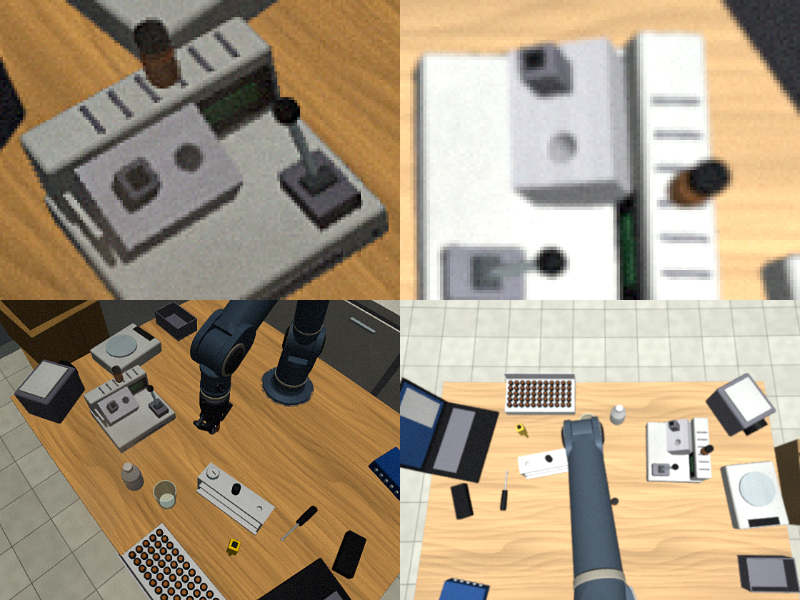

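```bash
python3 - <<'E'
from h import *
def ball(f,n,c,r=7):
    g=cv2.imread(f).astype(float).max(2);v,u=np.mgrid[c[1]-r:c[1]+r+1,c[0]-r:c[0]+r+1];w=np.clip(42-g[v,u],0,None);w[(v-c[1])**2+(u-c[0])**2>30]=0
    return n,np.array([(w*u).sum(),(w*v).sum()])/w.sum()
A=[ball("pics/scene0.png","scene",(223,137)),ball("pics/top0.png","top",(363,232))]
B=[ball("pics/f_s.png","scene",(210,123)),ball("pics/f_t.png","top",(386,233))]
for q in(A,B): print([x[1].round(1) for x in q],tri(*q))
a,b=tri(*A)[0],tri(*B)[0]; print(np.linalg.norm(a-b))
E
```

```text
[array([223.3, 136.7]), array([362.5, 232.4])] (array([ 0.52052421, -0.20308644,  0.14356977]), np.float64(0.001626190069007615))
[array([209.9, 123.4]), array([384.6, 233.2])] (array([ 0.51863666, -0.26461501,  0.14095214]), np.float64(0.0016206492910553344))
0.061613154209725816
```

```bash
python3 - <<'E'
from h import *
b=cv2.imread("pics/f_t.png");a=cv2.imread("pics/f_s.png")
t=("top",(366.1,236.6));s=("scene",(221.3,148)); print("slot",tri(s,t))
for z in(.06,.07): print(z,[onz("top",(340+(x-400)*.3,155+280*.3),z)[1].round(4) for x in(443,522)],"wanted mid -.234")
cv2.imwrite("pics/lev.png",np.clip(np.hstack([cv2.resize(a[108:168,190:250],(400,400),interpolation=3),cv2.resize(b[210:260,345:395],(400,400),interpolation=3)])*1.4,0,255).astype(np.uint8))
E
```

```text
slot (array([ 0.51920949, -0.22912678,  0.07159508]), np.float64(0.0012351451046271667))
0.06 [np.float64(-0.1929), np.float64(-0.2632)] wanted mid -.234
0.07 [np.float64(-0.1908), np.float64(-0.2604)] wanted mid -.234
```

View pics/lev.png

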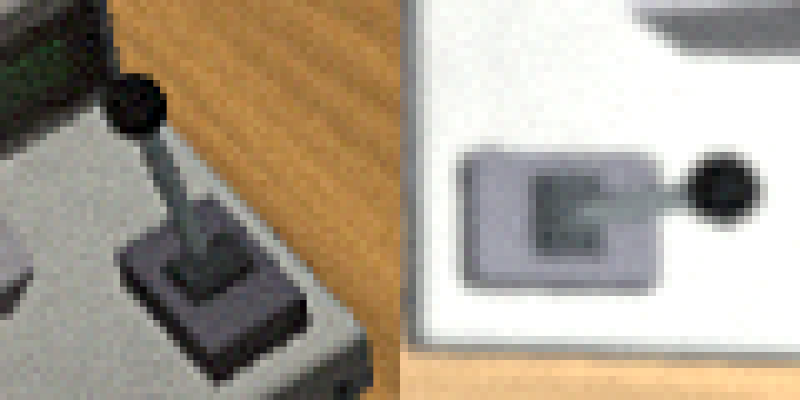

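The lever leans back about 37 mm from its pivot, against about 25 mm forward at the start. It stopped hard there at 31 N, having moved freely before, so it is fully over. The probe is seated, the bystanders haven't moved, and the arm is clear.

```bash
python3 -c "
from station import env
print(env.finish_job())"
```

```text
the job is handed in; nothing more can be done
None
```

The job is handed in at about 22.6 s of the 51 s allowed: the grey probe sits fully home in the narrower well with its head on the block, the toggle is pushed back to its hard stop, and the other things look undisturbed in the final pictures.

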